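# Load the plate reader and latch its lid

### The job

Lift the tallest plate straight up out of the slotted rack and stand it upright, fully down, in the slot inside the open plate reader. Then swing the reader's lid over and press it down past its catch until it lies fully shut. Leave the two shorter plates in the rack and do not move the bottles, jars and other containers round about.

Things in the scene. Friction and masses are not known exactly. Their poses are not given: they have to be found in the camera images.
- tall_plate: The plate to measure: bare aluminium, 110 mm tall, 90 mm wide, 8 mm thick, 0.15 to 0.3 kg, standing on edge in one of the rack's three slots. The same metal as its two neighbours but 30 mm taller. Origin: centre of its lower edge; x is its thickness, y its width, z up.
- short_plate_a: A shorter aluminium plate, 80 mm tall, 90 mm wide, 8 mm thick, in another slot of the rack. It stays there. Origin and axes as for the tall plate.
- short_plate_b: A second shorter plate, like short_plate_a, in the remaining slot. It stays there.
- plate_rack: White slotted rack, 170 (x) by 120 (y) mm, fixed. Origin: centre of its underside, on the bench. Plates stand across it on a floor 12 mm above the bench in three slots at x = -50, 0, +50 mm, each 14 mm wide, guided at their side edges only, up to 70 mm above the bench (teeth reach in to y = 35 mm either side; walls 74 mm high). Plate tops: tall 122, short 92 mm above the bench.
- reader: White plate reader, an open-topped case 140 (x) by 130 (y) mm, walls 8 mm, rim 135 mm above the bench, fixed. Origin: centre of its underside; the front with the display faces its -x, the lid's hinge runs along its rear (+x) rim. Inside, one upright plate slot formed by two ribs on each side wall (they reach in to y = 37 mm either side, up to 80 mm above the bench).
- reader_slot (a point): The middle of the slot's floor in the reader: 10 mm in front of (towards -x of) the reader's centre, 12 mm above the bench. The slot is 16 mm wide (x) for the 8 mm plate, 114 mm long (y) for the 90 mm width. Same axes as the reader. A plate standing on this floor lies 13 mm below the rim.
- reader_lid (a joint): Lid angle, rad: 0 flush shut, pi/2 upright, 1.75 to 2.0 (leaning back) at the start, stop at 2.05. A stiff hinge: the lid stays where it is left (about 3 N at its free edge moves it). A sprung catch on the case's front stops it ajar at about 0.09 rad; some 8 to 12 N down near the free edge carries it over the catch, which then pulls it shut and holds it.
- lid_hinge (a point): Middle of the hinge axis (along the reader's y), 70 mm behind the reader's centre and 135 mm above the bench. Turns with the lid: in the lid's frame the free edge lies towards -x and the outer face is 12 mm towards +z.
- lid_edge (a point): Middle of the lid's free edge, on its outer face: 153 mm from the hinge along the lid, whose grey slab is 12 mm thick and 130 mm wide. A tongue 40 mm wide hangs 23 mm from the inner side of this edge and latches on the front of the case.
- tall_bottle: Amber bottle with black cap, 66 mm across, 220 mm tall, standing between rack and reader. Loose, leave it alone. Origin: centre of its underside.
- jar: White jar, 60 mm across, 90 mm tall. Loose, leave it alone. Origin: centre of its underside.
- beaker: Steel beaker, open, 66 mm across, 95 mm tall. Loose, leave it alone. Origin: centre of its underside.
- tin_a: Steel sample tin with black top, 58 mm across, 60 mm tall. Loose, leave it alone. Origin: centre of its underside.
- tin_b: Amber glass jar with black cap, 58 mm across, 75 mm tall. Loose, leave it alone. Origin: centre of its underside.
- white_bottle: White plastic bottle, 60 mm across, 170 mm tall. Loose, leave it alone. Origin: centre of its underside.

How it is judged:
On the way, in this order (a step that is already met when the one before it is completed fails the run):
1. the tall plate is lifted clear above the rack (z of tall_plate in the frame of plate_rack above 0.08 m), for 0.1 s.
2. the tall plate stands released on the floor of the reader's slot, with the lid still open (x of tall_plate in the frame of reader_slot between -0.009 and 0.009 m and y of tall_plate in the frame of reader_slot between -0.015 and 0.015 m and z of tall_plate in the frame of reader_slot between -0.005 and 0.005 m and angle between tall_plate's own z axis and vertical below 0.14 rad and value of joint reader_lid above 1 rad and contact force between tall_plate and the fingers below 0.5 N), for 0.2 s.
At the end, for the whole second after the job is handed in: The lid is latched shut (under 0.025 rad from flush); the tall plate stands at rest in the reader's slot, within 5 mm of its floor, within 9 mm across and 15 mm along the slot, less than 8 degrees off upright; both short plates are within 25 mm of where they stood in the rack (x of tall_plate in the frame of reader_slot between -0.009 and 0.009 m and y of tall_plate in the frame of reader_slot between -0.015 and 0.015 m and z of tall_plate in the frame of reader_slot between -0.005 and 0.005 m and angle between tall_plate's own z axis and vertical below 0.14 rad and value of joint reader_lid below 0.025 rad and linear speed of tall_plate below 0.02 m/s and distance of each of short_plate_a, short_plate_b from where it was at the start of the episode below 0.025 m); the robot touches nothing.
It fails at once if a bystander is moved more than 25 mm (distance of any of tall_bottle, jar, beaker, tin_a, tin_b, white_bottle from where it was at the start of the episode above 0.025 m).
It fails at once if a short plate is moved more than 25 mm (distance of any of short_plate_a, short_plate_b from where it was at the start of the episode above 0.025 m).
It also fails if it takes over 64 s, if anything falls off the work surface, if the arm or the gripper's body presses on something with over 40 N, if the wrist force passes 120 N, or if a joint passes its speed limit or range.

### The arm

A 6-joint arm with a two-finger parallel gripper is mounted at the origin on the work surface. World frame = base frame: x ahead of the robot, y to its left, z up, the work surface at z = 0. Lengths are in m, angles in rad, forces in N, time in s.
With the tool pointing down it reaches from about 0.25 to 0.775 m from the base axis. Payload 4 kg.
Tool frame: the origin (TCP) lies on the centre line of the jaws, within the pads' length; the fingertips stand 14 mm ahead of it and the grasp point (between the pads) lies 5 mm behind it (robot.tcp_to_tips is the distance from the TCP to the fingertips, in m); z points along the fingers, y is the line along which they close (so a half turn about z gives the same grasp; the last joint's range is limited). The gripper opens to 94 mm and grips with 3 to 60 N. Pads are 16 mm wide; open, the fingers measure 119 mm over their backs; the gripper's body (75 mm by 177 mm) begins 78 mm behind the grasp point.
Start: joints at [1.111, 0.087, 1.371, -0, 1.684, -0.103], TCP at [0.192, 0.515, 0.22] pointing down, gripper open.
Joint ranges: [-3.1, 3.1], [-0.76, 2.03], [0.27, 2.55], [-1.08, 4.22], [0.17, 2.65], [-2.57, 2.57]. Speed limits (rad/s): [2.79, 2.79, 3.14, 3.14, 3.14, 3.14].

### API

Orientations are given as [roll, pitch, yaw] about the fixed x, y, z axes, in that order (R = Rz(yaw) Ry(pitch) Rx(roll)).
In Python, from bench import robot gives the robot as it stands.
- The arm moves only by the tool carry_out, never from a script. Its argument "increments" is a list of rows, each a list of 3 entries, a list of its own where there are three numbers: the closure in counts, from 0 (fully open) to 255 (shut), then the shift along the tool's x, y, z in mm, then the turn about the tool's z in degrees. In form: [[fingers, [dx, dy, dz], twist], ...]. A call has 1 to 8 rows; each row shifts and turns the commanded pose from where the row before left it, along the tool's axes as they then stand; what a row does not reach is not made up. A row lasts 1/10 s, in which the tool goes at most 50 mm and 8.59 degrees, less where a joint would pass 70% of its speed; a pose out of reach is approached as far as the arm can. A call with a gripper value outside its range is refused whole. The fingers move at their own pace and stop on an object; the grip force is fixed at half the most. Time passes only in rows, so rows that do not move let the fingers close. It gives the time, the measured TCP pose, the force, the opening and the grip force at its end, in the units of the state.
- robot.get_obs(): the state, without advancing time (a new reading comes with each control period).
- robot.snapshot(name): name is "scene" or "top"; returns the picture (480x640x3 uint8, blue, green, red); there is no depth.
- robot.get_calibration(name): a dict with "vfov" (degrees; the focal length in pixels is half the picture's height over the tangent of half this angle, whatever the lens; pixels are square), "cx", "cy" (the principal point, pixels), "T" (4x4, takes a point from camera to world coordinates). Camera axes: x right, y down, z forward; pixel columns grow to the right and rows downward; lengths in m; the calibration is good to about 2 mm. A picture is of the moment at which its call begins. get_calibration takes no time and is no camera call.
- robot.close_job(): hands the job in; it is judged then, once.
The state is a dict: "time": time; "joint_positions": joint angles; "qvel": joint speeds; "joint_torque": joint torques, N m; "tool_pos": TCP position; "ee_rot": TCP orientation; "wrist_force": force on the tool from outside, world axes, zero at the start; "wrist_torque": the same for the moment, N m; "width": finger opening in m; "finger_force": force on a finger pad.
Only numpy, scipy, OpenCV 4.12 (cv2) and the standard library are available. Lean on these libraries where they do the work, as an engineer would, in place of code of your own. Each camera call takes 0.05 s, during which the arm holds its last target. There are 200 camera calls.

## Working session

There is one attempt and no reset: what is moved stays moved. The work goes in short steps, Python scripts to look and compute and a tool call to move; the robot and the scene stay as the last step left them, time stands still between calls to the robot, and variables do not carry over. Pictures are saved under pics/ and viewed, at most 10 in all, crops included, and the job is handed in when it is done.

Besides the shell and the picture viewer there is one more tool, called after "Request:" as name(argument=value, ...), one argument or row to a line, values as JSON. carry_out: Moves the arm, as the interface text tells. Its arguments: {"type":"object","properties":{"increments":{"type":"array","items":{"type":"array"}}},"required":["increments"]}

```bash
mkdir -p pics; python3 - <<'E'
from bench import robot
import cv2
for n in("scene","top"):
    cv2.imwrite(f"pics/{n}0.png",robot.snapshot(n)); c=robot.get_calibration(n); print(n,c)
o=robot.get_obs();print(o)
E
```

```text
scene {'vfov': 54.494865972338594, 'cx': 320.3871233540041, 'cy': 240.3922352223219, 'T': array([[ 0.7296344 ,  0.56482442, -0.3854958 ,  0.92673001],
       [ 0.68382991, -0.60528948,  0.40743257, -0.40574546],
       [-0.00320869, -0.56089038, -0.82788386,  0.98306518],
       [ 0.        ,  0.        ,  0.        ,  1.        ]])}
top {'vfov': 42.634137988205936, 'cx': 320.99316463107306, 'cy': 231.02483991484374, 'T': array([[ 1.34015100e-02, -9.93755319e-01,  1.10773486e-01,
         3.53954695e-01],
       [-9.99909506e-01, -1.31888725e-02,  2.65212465e-03,
        -1.01279805e-02],
       [-1.17458560e-03, -1.10799005e-01, -9.93842141e-01,
         1.76434417e+00],
       [ 0.00000000e+00,  0.00000000e+00,  0.00000000e+00,
         1.00000000e+00]])}
{'time': 0.1, 'joint_positions': array([ 1.11090880e+00,  8.78954136e-02,  1.37207307e+00, -2.61246780e-05,
        1.68360420e+00, -1.03078565e-01]), 'qvel': array([ 0.00078171, -0.00258559, -0.00244032, -0.00089467,  0.00070241,
       -0.0003683 ]), 'joint_torque': array([ 1.89445767e-03, -3.41252232e+01, -3.03300834e+01,  7.19086896e-02,
        3.04735755e-02, -1.02616309e-04]), 'tool_pos': array([0.19190377, 0.5149444 , 0.21842862]), 'ee_rot': array([-3.13962047e+00, -1.77910253e-04,  2.78478060e+00]), 'wrist_force': array([ 0.03184208, -0.78878218, -0.2303862 ]), 'wrist_torque': array([-0.04099326, -0.01547522, -0.00391397]), 'finger_force': 0.0, 'width': 0.09404909474842969}
```

View pics/scene0.png

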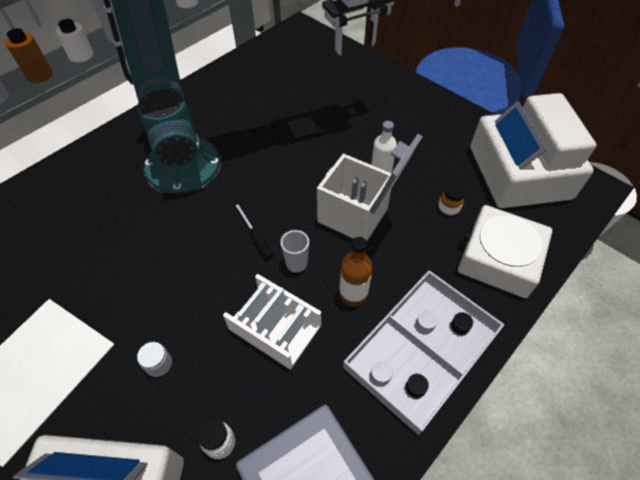

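View pics/top0.png

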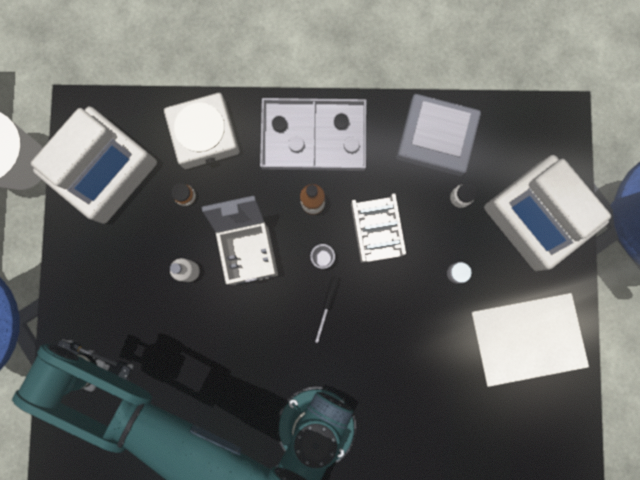

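The scene view shows the rack near (273,322) and the reader near (354,198), with its lid leaning back at (398,175). In the top view the rack is at (379,228) and the reader at (245,250), with the bottle between them at (313,198). I'll zoom in on both.

```bash
python3 - <<'E'
import cv2,numpy as np
t=cv2.imread("pics/top0.png");s=cv2.imread("pics/scene0.png")
def crop(im,x,y,w,h,k):return cv2.resize(im[y:y+h,x:x+w],None,fx=k,fy=k,interpolation=cv2.INTER_CUBIC)
a=crop(t,345,185,66,85,6);b=crop(t,196,190,86,100,5)
H=max(a.shape[0],b.shape[0]);P=lambda i:cv2.copyMakeBorder(i,0,H-i.shape[0],0,0,cv2.BORDER_CONSTANT)
cv2.imwrite("pics/topz.png",np.hstack([P(b),a[:H]])[:, :800]); print(b.shape,a.shape)
a=crop(s,220,270,105,100,4);b=crop(s,312,130,120,115,3)
H=max(a.shape[0],b.shape[0]);
cv2.imwrite("pics/scz.png",np.hstack([P(b),P(a)])); 
E
```

```text
(500, 430, 3) (510, 396, 3)
```

View pics/topz.png

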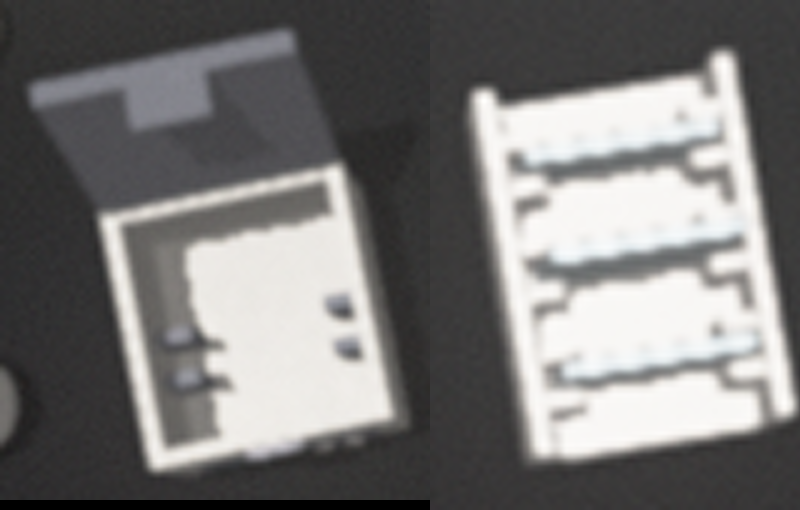

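View pics/scz.png

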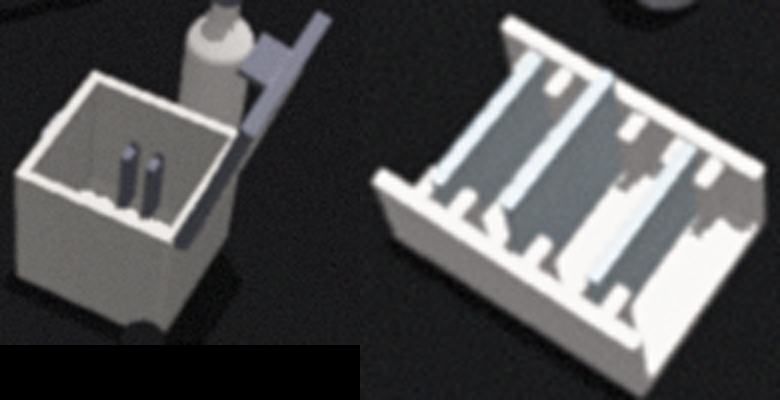

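The middle plate is the tall one: it stands highest in the scene crop. Next I'll fit the poses from the corners.

```bash
cat > fit.py <<'E'
from bench import robot
import numpy as np
from scipy.optimize import least_squares
cal={n:robot.get_calibration(n) for n in("scene","top")}
def proj(n,p):
    c=cal[n];q=np.linalg.inv(c["T"])@np.append(p,1);f=240/np.tan(np.radians(c["vfov"]/2))
    return np.array([c["cx"]+f*q[0]/q[2],c["cy"]+f*q[1]/q[2]])
def W(pose,l):
    x,y,a=pose[:3];c,s=np.cos(a),np.sin(a);return np.array([x+c*l[0]-s*l[1],y+s*l[0]+c*l[1],l[2]])
def px(off,k,org,p):return (np.array(p)-off+.5)/k-.5+org
RT=lambda p:px([0,0],5,[196,190],p); KT=lambda p:px([430,0],6,[345,185],p)
RS=lambda p:px([0,0],3,[312,130],p); KS=lambda p:px([360,0],4,[220,270],p)
def fit(obs,p0):
    f=lambda p:np.concatenate([proj(n,W(p,l))-m for n,l,m in obs])
    r=least_squares(f,p0,loss='soft_l1');return r.x,f(r.x).round(1)
E
cat > m1.py <<'E'
from fit import *
h=.135
reader,e=fit([("top",(.07,.065,h),RT((102,213))),("top",(.07,-.065,h),RT((345,166))),("top",(-.07,.065,h),RT((152,471))),("top",(-.07,-.065,h),RT((395,424))),
 ("scene",(-.07,.065,h),RS((95,71))),("scene",(-.07,-.065,h),RS((16,173)))],[.5,.2,.2]);print(reader,e)
h=.074
rack,e=fit([("top",(.085,.06,h),KT((472,90))),("top",(.085,-.06,h),KT((735,50))),("top",(-.085,.06,h),KT((533,462))),("top",(-.085,-.06,h),KT((797,415))),
 ("scene",(-.085,.06,h),KS((507,17))),("scene",(.085,.06,h),KS((764,172))),("scene",(-.085,-.06,h),KS((376,173))),("scene",(.085,-.06,h),KS((636,347)))],[.5,-.1,.2]);print(rack,e)
# plates: triangulate top-centre
for nm,t,s in [("A+50",[(525,160),(720,130)],[(683,145),(595,278)]),("mid",[(548,257),(742,237)],[(605,75),(507,206)]),("-50",[(562,375),(757,342)],[(535,58),(438,183)])]:
    r=least_squares(lambda p:np.r_[proj("top",p)-np.mean([KT(q) for q in t],0),proj("scene",p)-np.mean([KS(q) for q in s],0)],[.5,-.1,.1])
    d=r.x[:2]-rack[:2];c,s_=np.cos(rack[2]),np.sin(rack[2]);print(nm,r.x,r.fun.round(1),"rack",c*d[0]+s_*d[1],-s_*d[0]+c*d[1])
def lid(th,y,r,o):
    x=.07-r*np.cos(th)+o*np.sin(th);z=.135+r*np.sin(th)+o*np.cos(th);return W(reader,(x,y,z))
for th in np.arange(1.7,2.06,.05):print(round(th,2),[(proj("top",lid(th,y,.153,o))*1-RT(m)).round(1) for y,o,m in((.065,.012,(30,85)),(-.065,.012,(290,33)),(.065,0,(35,107)),(-.065,0,(298,52)))])
p={}
for n,(x,y) in dict(tall_bottle=(313,198),jar=(460,272),beaker=(322,256),tin_b=(184,194),tin_a=(461,196),white=(183,269)).items():
    zz=dict(tall_bottle=.2,jar=.09,beaker=.095,tin_b=.075,tin_a=.06,white=.15)[n]
    r=least_squares(lambda q:proj("top",[q[0],q[1],zz])-[x,y],[.5,0]);print(n,r.x.round(3))
E
python3 m1.py
```

```text
[0.47438556 0.19482085 0.21193329] [ 0.4 -0.2 -0.3 -0.3 -0.2 -0.1 -0.4 -0.4 -0.4 -0.1 -0.9 -0.2]
[ 0.55595654 -0.16483064  0.16996129] [ 0.6  0.7 -0.6  0.7  0.5 -1.  -0.5  0.1  1.4 -0.4  0.3 -1.2 -0.4  1.5
 -0.5  0.5]
A+50 [ 0.60396032 -0.15880118  0.08833735] [ 0.3  0.2  0.2 -0. ] rack 0.04833196106887116 -0.0021769778976241045
mid [ 0.55380324 -0.1670547   0.11358089] [ 0.3  0.2  0.3 -0.1] rack -0.002498456875253092 -0.001827801505855018
-50 [ 0.50597936 -0.1765833   0.08555712] [ 0.4  0.2  0.3 -0.1] rack -0.05124495978376262 -0.003129970585773894
1.7 [array([1.9, 6. ]), array([2.5, 6. ]), array([1.6, 6.3]), array([1.7, 6.8])]
1.75 [array([1.5, 3.1]), array([2. , 3.1]), array([1.2, 3.3]), array([1.2, 3.9])]
1.8 [array([1.1, 0.3]), array([1.5, 0.3]), array([0.8, 0.4]), array([0.7, 1. ])]
1.85 [array([ 0.8, -2.4]), array([ 1.1, -2.4]), array([ 0.4, -2.4]), array([ 0.2, -1.8])]
1.9 [array([ 0.5, -5. ]), array([ 0.7, -5. ]), array([ 0. , -5.2]), array([-0.2, -4.6])]
1.95 [array([ 0.3, -7.6]), array([ 0.3, -7.5]), array([-0.3, -7.9]), array([-0.7, -7.2])]
2.0 [array([  0.1, -10. ]), array([-0.1, -9.9]), array([ -0.5, -10.5]), array([-1.1, -9.8])]
2.05 [array([ -0.1, -12.4]), array([ -0.4, -12.2]), array([ -0.8, -12.9]), array([ -1.4, -12.2])]
tall_bottle [0.614 0.016]
jar [ 0.434 -0.385]
beaker [ 0.472 -0.009]
tin_b [0.641 0.377]
tin_a [ 0.648 -0.397]
white [0.429 0.355]
```

The poses are found and the lid is at about 1.81 rad. I'll first push the lid a little further back so the gripper body has room. A small planner will turn waypoints into tool increments.

```bash
cat > plan.py <<'E'
from bench import robot
import numpy as np,json
READER=(.4744,.1948,.212); RACK=(.5555,-.1655,.170)
def loc(F,x,y=0):
    c,s=np.cos(F[2]),np.sin(F[2]);return F[0]+c*x-s*y,F[1]+s*x+c*y
def tcp(): 
    o=robot.get_obs();return np.r_[o["tool_pos"],o["ee_rot"][2]]
def plan(target,g,step=45,tw=8,start=None):
    """rows of tool increments (mm, deg) from the pose now to (x,y,z,yaw)"""
    p=tcp() if start is None else np.array(start,float); t=np.array(target,float)
    n=int(max(1,np.ceil(np.linalg.norm((t-p)[:3])*1000/step),np.ceil(abs(np.degrees(t[3]-p[3]))/tw)))
    rows=[]
    for k in range(n):
        d=(t-p)/(n-k);c,s=np.cos(p[3]),np.sin(p[3])
        m=np.round(np.array([c*d[0]+s*d[1],s*d[0]-c*d[1],-d[2]])*1000).astype(int)
        w=int(round(-np.degrees(d[3]))); rows.append([g,m.tolist(),w])
        p=p+np.r_[c*m[0]+s*m[1],s*m[0]-c*m[1],-m[2],0]/1000; p[3]-=np.radians(w)
    print(json.dumps(rows),p.round(4));return p
E
python3 - <<'E'
from plan import *
y=np.pi/2+READER[2]
p=plan((*loc(READER,.03),.249,y),255)
plan((*loc(READER,.098),.249,y),255,step=14,start=p)
E
```

```text
[[255, [-40, -19, -3], 6], [255, [-42, -14, -3], 6], [255, [-43, -10, -3], 6], [255, [-44, -5, -3], 6], [255, [-44, -1, -3], 6], [255, [-44, 4, -3], 5], [255, [-44, 8, -3], 6], [255, [-42, 13, -3], 5], [255, [-41, 16, -3], 6], [255, [-40, 20, -4], 5]] [0.5034 0.2006 0.2494 1.7899]
[[255, [0, 14, 0], 0], [255, [0, 14, 0], 0], [255, [0, 13, 0], 0], [255, [0, 14, 0], 0], [255, [0, 13, 0], 0]] [0.5698 0.2154 0.2494 1.7899]
```

Request:
carry_out(
  increments=[
    [255,[-40,-19,-3],6],
    [255,[-42,-14,-3],6],
    [255,[-43,-10,-3],6],
    [255,[-44,-5,-3],6],
    [255,[-44,-1,-3],6],
    [255,[-44,4,-3],5],
    [255,[-44,8,-3],6],
    [255,[-42,13,-3],5],
  ],
)

```text
time: 0.9
tool_pos: [0.4423, 0.2627, 0.2432]
ee_rot: [-3.141, -0.0, 1.978]
wrist_force: [-0.2, 0.5, -0.2]
width: 0.0334
finger_force: 0.0
```

Request:
carry_out(
  increments=[
    [255,[-41,16,-3],6],
    [255,[-40,20,-4],5],
    [255,[0,0,0],0],
    [255,[0,0,0],0],
  ],
)

```text
time: 1.3
tool_pos: [0.5038, 0.2004, 0.2497]
ee_rot: [-3.14, -0.001, 1.789]
wrist_force: [-0.6, 0.4, -0.6]
width: 0.0016
finger_force: 0.0
```

```bash
python3 - <<'E'
from plan import *
print(tcp())
plan((*loc(READER,.098),.249,np.pi/2+READER[2]),255,step=10)
E
```

```text
[0.5037593  0.20036384 0.24967967 1.78856438]
[[255, [0, 10, 0], 0], [255, [0, 10, 0], 0], [255, [0, 10, 0], 0], [255, [0, 10, 0], 0], [255, [0, 9, 0], 0], [255, [0, 10, 0], 0], [255, [0, 9, 1], 0]] [0.5702 0.2151 0.2487 1.7886]
```

Tracking is accurate.

Request:
carry_out(
  increments=[
    [255,[0,10,0],0],
    [255,[0,10,0],0],
    [255,[0,10,0],0],
    [255,[0,10,0],0],
    [255,[0,9,0],0],
    [255,[0,10,0],0],
    [255,[0,9,0],0],
    [255,[0,0,0],0],
  ],
)

```text
time: 2.1
tool_pos: [0.5714, 0.2159, 0.2499]
ee_rot: [3.141, 0.0, 1.79]
wrist_force: [-0.7, 0.3, 0.0]
width: 0.0004
finger_force: 0.0
```

```bash
python3 - <<'E'
from plan import *
p=plan((*loc(READER,.06),.27,np.pi/2+READER[2]),120)
yk=np.pi/2+RACK[2]
p=plan((*loc(RACK,0),.22,yk),150,start=p)
E
```

```text
[[120, [0, -39, -20], 0]] [0.5333 0.2075 0.2699 1.7896]
[[150, [-41, -7, 6], 0], [150, [-41, -7, 5], 0], [150, [-41, -6, 6], 0], [150, [-41, -7, 5], 0], [150, [-41, -6, 6], 1], [150, [-41, -6, 5], 0], [150, [-41, -6, 6], 1], [150, [-41, -5, 5], 0], [150, [-42, -5, 6], 1]] [ 0.5556 -0.166   0.2199  1.7373]
```

Request:
carry_out(
  increments=[
    [150,[0,-39,-20],0],
    [150,[-41,-7,0],0],
    [150,[-41,-7,0],0],
    [150,[-41,-6,0],0],
    [150,[-41,-7,0],0],
    [150,[-41,-6,0],1],
    [150,[-41,-6,0],0],
    [150,[-41,-6,10],1],
  ],
)

```text
time: 2.9
tool_pos: [0.5501, -0.0849, 0.2632]
ee_rot: [3.135, 0.003, 1.754]
wrist_force: [-0.5, -0.5, 0.4]
width: 0.0386
finger_force: 0.0
```

Request:
carry_out(
  increments=[
    [150,[-41,-5,20],0],
    [150,[-42,-5,20],1],
    [150,[0,0,0],0],
    [150,[0,0,0],0],
  ],
)

```text
time: 3.3
tool_pos: [0.5543, -0.167, 0.2203]
ee_rot: [3.141, -0.001, 1.735]
wrist_force: [0.8, 0.7, 0.5]
width: 0.0389
finger_force: 0.0
```

```bash
python3 - <<'E'
from plan import *
import cv2
print(tcp())
s=robot.snapshot("scene");t=robot.snapshot("top")
a=cv2.resize(s[110:390,190:450],None,fx=2,fy=2,interpolation=3);b=cv2.resize(t[170:290,180:290],None,fx=2.5,fy=2.5,interpolation=3)
b=cv2.copyMakeBorder(b,0,560-b.shape[0],0,0,0)
cv2.imwrite("pics/c1.png",np.hstack([a,b])[:,:800]);print(b.shape)
E
```

```text
[ 0.55430114 -0.16700616  0.22030402  1.73546478]
(560, 275, 3)
```

View pics/c1.png

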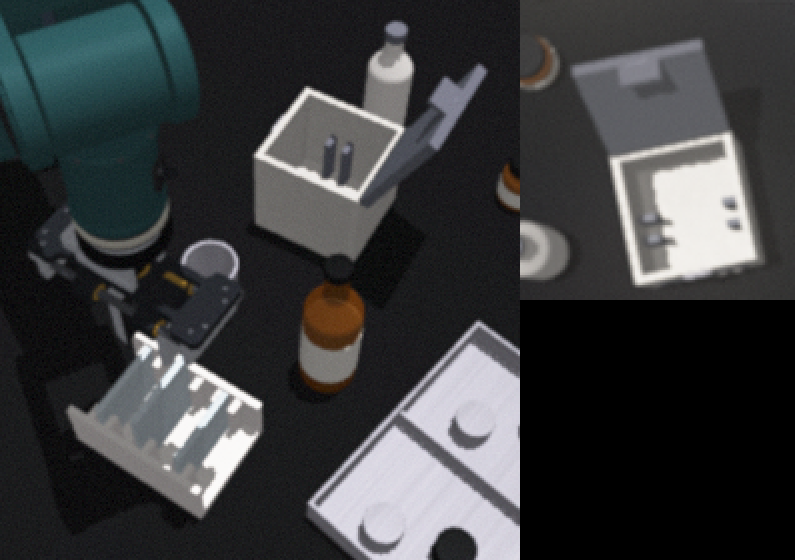

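The plate's lid now leans back further (about 2.0 rad) and the fingers are above the middle plate at (172,370) in the picture. Next I descend and grip.

Request:
carry_out(
  increments=[
    [150,[0,0,40],0],
    [150,[0,0,40],0],
    [150,[0,0,25],0],
    [150,[0,0,15],0],
    [150,[0,0,0],0],
  ],
)

```text
time: 3.9
tool_pos: [0.5537, -0.1646, 0.0992]
ee_rot: [-3.139, -0.002, 1.739]
wrist_force: [-0.1, -0.1, -0.3]
width: 0.0385
finger_force: 0.0
```

Request:
carry_out(
  increments=[
    [255,[0,0,0],0],
    [255,[0,0,0],0],
    [255,[0,0,0],0],
    [255,[0,0,0],0],
    [255,[0,0,0],0],
    [255,[0,0,0],0],
  ],
)

```text
time: 4.5
tool_pos: [0.5551, -0.1664, 0.1016]
ee_rot: [3.14, 0.001, 1.737]
wrist_force: [-0.0, 0.8, 3.5]
width: 0.0075
finger_force: 30.0
```

Request:
carry_out(
  increments=[
    [255,[0,0,-10],0],
    [255,[0,0,-20],0],
    [255,[0,0,-25],0],
    [255,[0,0,-30],0],
    [255,[0,0,-30],0],
    [255,[0,0,-30],0],
    [255,[0,0,-25],0],
    [255,[0,0,0],0],
  ],
)

```text
time: 5.3
tool_pos: [0.5556, -0.1667, 0.2751]
ee_rot: [3.135, 0.004, 1.738]
wrist_force: [0.4, 0.7, -1.5]
width: 0.008
finger_force: 30.0
```

```bash
python3 - <<'E'
from plan import *
import cv2
from fit import proj
o=robot.get_obs();print(tcp(),o["width"],o["wrist_force"])
s=robot.snapshot("scene")
cv2.imwrite("pics/c2.png",cv2.resize(s[180:380,180:400],None,fx=3,fy=3,interpolation=3)[:600])
p=plan((*loc(READER,-.010,-.0),.27,np.pi/2+READER[2]),255,step=40)
E
```

```text
[ 0.55561519 -0.16669101  0.27514933  1.7375061 ] 0.007972763615871549 [ 0.35075468  0.72603144 -1.48671646]
[[255, [37, -3, 0], 0], [255, [37, -3, 0], 0], [255, [37, -3, 0], 0], [255, [37, -3, 0], 0], [255, [37, -3, 0], 0], [255, [37, -3, 0], -1], [255, [37, -2, 1], 0], [255, [37, -2, 0], -1], [255, [37, -2, 1], 0], [255, [36, -2, 0], -1]] [0.4643 0.1923 0.2702 1.7899]
```

View pics/c2.png

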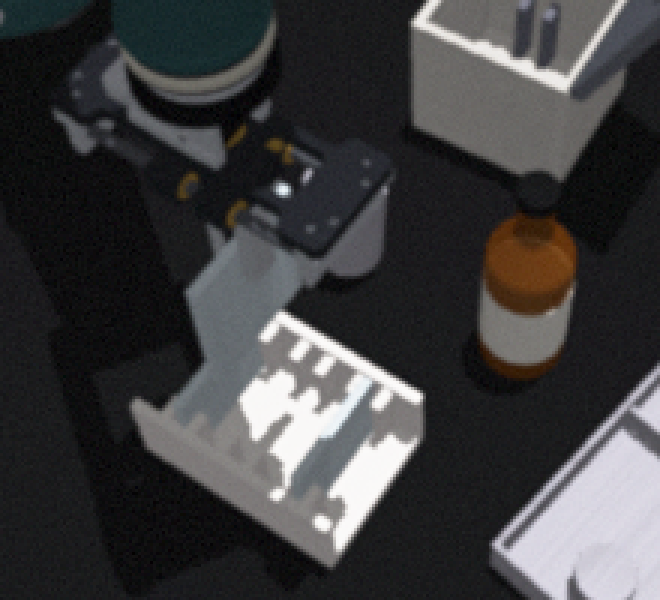

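The plate is held upright and both short plates are in place. Before placing, I'll check the slot estimate against the ribs.

```bash
python3 - <<'E'
from fit import *
P=(.4744,.1948,.212)
for nm,y,m in(("L",.047,(184,357)),("R",-.047,(344,326))):
    print(nm,(proj("top",W(P,(-.01,y,.08)))-RT(m)).round(2))
# ribs in scene crop: +y ribs tops (front, rear)
a,b=RS((129,150)),RS((155,160))
print((proj("scene",W(P,(-.01,.047,.08)))-(a+b)/2).round(2), a-b)
d=proj("top",W(P,(0,0,.08)))-proj("top",W(P,(.01,0,.08)));print("px per cm",d, proj("scene",W(P,(.01,0,.08)))-proj("scene",W(P,(0,0,.08))))
E
```

```text
L [-0.94  0.38]
R [ 0.74 -0.18]
[0.15 0.37] [-8.66666667 -3.33333333]
px per cm [0.67116844 3.56291458] [3.51613059 1.58881125]
```

Request:
carry_out(
  increments=[
    [255,[37,-3,0],0],
    [255,[37,-3,0],0],
    [255,[37,-3,0],0],
    [255,[37,-3,0],0],
    [255,[37,-3,0],0],
    [255,[37,-3,0],-1],
    [255,[37,-2,1],0],
    [255,[37,-2,0],-1],
  ],
)

```text
time: 6.15
tool_pos: [0.4805, 0.123, 0.2664]
ee_rot: [-3.137, -0.0, 1.773]
wrist_force: [-0.4, -0.4, -1.0]
width: 0.0079
finger_force: 30.0
```

Request:
carry_out(
  increments=[
    [255,[37,-2,1],0],
    [255,[36,-2,0],-1],
    [255,[0,0,0],0],
    [255,[0,0,0],0],
  ],
)

```text
time: 6.55
tool_pos: [0.4627, 0.1927, 0.2661]
ee_rot: [-3.137, 0.001, 1.792]
wrist_force: [-0.4, 0.2, -1.1]
width: 0.0079
finger_force: 30.0
```

Request:
carry_out(
  increments=[
    [255,[0,0,0],0],
    [255,[0,0,0],0],
  ],
)

```text
time: 6.75
tool_pos: [0.4639, 0.1914, 0.2677]
ee_rot: [-3.14, 0.0, 1.788]
wrist_force: [0.1, -0.6, -1.5]
width: 0.0079
finger_force: 30.0
```

```bash
python3 - <<'E'
from plan import *
p=np.mean([tcp() for _ in range(3)],0);print(p)
plan((*loc(READER,-.010),.18,np.pi/2+READER[2]),255,step=20)
E
```

```text
[0.46386519 0.19140416 0.26773789 1.78805896]
[[255, [0, 0, 18], 0], [255, [0, 0, 17], 0], [255, [0, 0, 18], 0], [255, [1, 1, 17], 0], [255, [0, 0, 18], 0]] [0.4646 0.1926 0.1797 1.7881]
```

Request:
carry_out(
  increments=[
    [255,[0,0,18],0],
    [255,[0,0,17],0],
    [255,[0,0,18],0],
    [255,[1,1,17],0],
    [255,[0,0,16],0],
    [255,[0,0,8],0],
    [255,[0,0,8],0],
    [255,[0,0,0],0],
  ],
)

```text
time: 7.55
tool_pos: [0.4642, 0.1932, 0.1656]
ee_rot: [-3.14, 0.0, 1.789]
wrist_force: [-0.5, -0.0, -0.2]
width: 0.0077
finger_force: 30.0
```

No resistance so far, and the plate is just inside the ribs. I'll continue down.

Request:
carry_out(
  increments=[
    [255,[0,0,10],0],
    [255,[0,0,12],0],
    [255,[0,0,12],0],
    [255,[0,0,12],0],
    [255,[0,0,8],0],
    [255,[0,0,6],0],
    [255,[0,0,2],0],
    [255,[0,0,0],0],
  ],
)

```text
time: 8.35
tool_pos: [0.4645, 0.1938, 0.1043]
ee_rot: [-3.141, -0.0, 1.79]
wrist_force: [-0.5, -0.6, -1.3]
width: 0.008
finger_force: 30.0
```

Request:
carry_out(
  increments=[
    [255,[0,0,1],0],
    [255,[0,0,1],0],
    [255,[0,0,1],0],
    [255,[0,0,0],0],
  ],
)

```text
time: 8.75
tool_pos: [0.4646, 0.1938, 0.1017]
ee_rot: [3.141, -0.0, 1.79]
wrist_force: [-0.5, -0.1, -1.9]
width: 0.0076
finger_force: 30.0
```

Request:
carry_out(
  increments=[
    [255,[0,0,1],0],
    [255,[0,0,1],0],
    [255,[0,0,0],0],
  ],
)

```text
time: 9.05
tool_pos: [0.4647, 0.1939, 0.1016]
ee_rot: [3.14, -0.0, 1.79]
wrist_force: [-2.5, -0.9, 8.0]
width: 0.0077
finger_force: 30.0
```

It's on the floor (8 N up), so I release and rise.

Request:
carry_out(
  increments=[
    [170,[0,0,0],0],
    [170,[0,0,0],0],
    [170,[0,0,0],0],
    [170,[0,0,0],0],
    [170,[0,0,0],0],
  ],
)

```text
time: 9.55
tool_pos: [0.4644, 0.1937, 0.0992]
ee_rot: [-3.141, -0.0, 1.79]
wrist_force: [0.5, -0.1, 0.2]
width: 0.0315
finger_force: 0.0
```

Request:
carry_out(
  increments=[
    [170,[0,0,-15],0],
    [170,[0,0,-35],0],
    [170,[0,0,-45],0],
    [170,[0,0,-45],0],
    [255,[0,0,-45],0],
    [255,[0,0,-45],0],
    [255,[0,0,0],0],
    [255,[0,0,0],0],
  ],
)

```text
time: 10.35
tool_pos: [0.4649, 0.1939, 0.3306]
ee_rot: [3.139, -0.0, 1.79]
wrist_force: [0.3, 0.2, -0.4]
width: 0.0026
finger_force: 0.0
```

```bash
python3 - <<'E'
from plan import *
import cv2
o=robot.get_obs();print(tcp(),o["width"])
s=robot.snapshot("scene")
cv2.imwrite("pics/c3.png",cv2.resize(s[110:260,290:450],None,fx=4,fy=4,interpolation=3))
y=np.pi/2+READER[2]
p=plan((*loc(READER,.18),.345,y),255)
p=plan((*loc(READER,.205),.24,y),255,step=40,start=p)
E
```

```text
[0.4649423  0.19385425 0.33058622 1.78991739] 0.002617844715105344
[[255, [0, 38, -3], 0], [255, [-1, 38, -3], 0], [255, [0, 38, -3], 0], [255, [-1, 38, -4], 0], [255, [0, 38, -3], 0]] [0.6503 0.233  0.3446 1.7899]
[[255, [0, 8, 35], 0], [255, [0, 9, 35], 0], [255, [-1, 8, 35], 0]] [0.6749 0.2375 0.2396 1.7899]
```

View pics/c3.png

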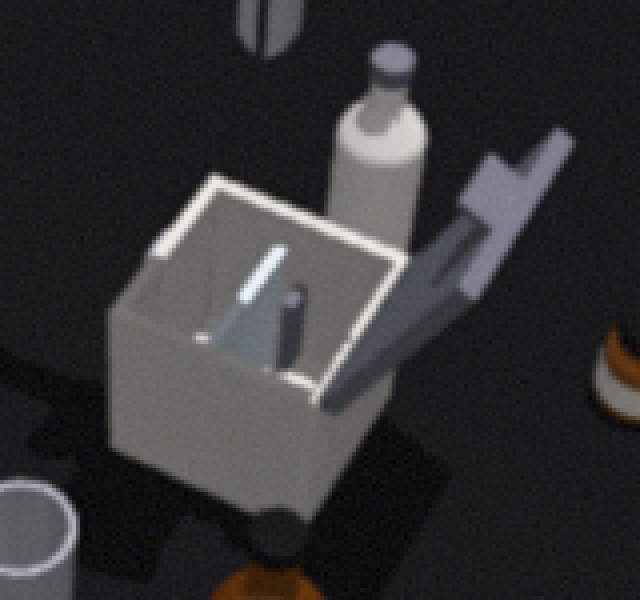

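The plate is standing in the slot below the rim, with the lid open. Next I go over and behind the lid, and plan the closing arc.

Request:
carry_out(
  increments=[
    [255,[0,38,-3],0],
    [255,[-1,38,-3],0],
    [255,[0,38,-3],0],
    [255,[-1,38,-4],0],
    [255,[0,38,-3],0],
    [255,[0,12,30],0],
    [255,[0,13,30],0],
    [255,[0,0,0],0],
  ],
)

```text
time: 11.2
tool_pos: [0.6737, 0.2379, 0.2742]
ee_rot: [-3.124, 0.001, 1.789]
wrist_force: [-0.7, -0.1, -0.5]
width: 0.0004
finger_force: 0.0
```

```bash
python3 - <<'E'
from plan import *
p=tcp();print(p)
y=p[3]
for th in (2.0,1.8,1.6,1.4,1.2,1.0,.8,.6,.45,.3,.2,.12):
    r=.135;x=.07-r*np.cos(th)+.012*np.sin(th)+.0125;z=.135+r*np.sin(th)+.012*np.cos(th)+.014
    print(th,end=' ');p=plan((*loc(READER,x),z,y),255,step=20,start=p)
E
```

```text
[0.67372311 0.23790678 0.27419662 1.7894904 ]
2.0 [[255, [0, -18, 2], 0], [255, [0, -18, 3], 0], [255, [0, -18, 2], 0]] [0.621  0.2262 0.2672 1.7895]
1.8 [[255, [0, -13, -5], 0], [255, [0, -12, -6], 0]] [0.5966 0.2208 0.2782 1.7895]
1.6 [[255, [0, -13, -3], 0], [255, [1, -13, -2], 0]] [0.571  0.2161 0.2832 1.7895]
1.4 [[255, [0, -14, 0], 0], [255, [0, -14, -1], 0]] [0.5437 0.21   0.2842 1.7895]
1.2 [[255, [0, -13, 3], 0], [255, [0, -13, 2], 0]] [0.5183 0.2044 0.2792 1.7895]
1.0 [[255, [0, -13, 5], 0], [255, [0, -12, 5], 0]] [0.4939 0.199  0.2692 1.7895]
0.8 [[255, [0, -11, 7], 0], [255, [0, -12, 8], 0]] [0.4714 0.194  0.2542 1.7895]
0.6 [[255, [0, -10, 10], 0], [255, [0, -9, 9], 0]] [0.4529 0.1899 0.2352 1.7895]
0.45 [[255, [0, -6, 8], 0], [255, [0, -6, 9], 0]] [0.4412 0.1872 0.2182 1.7895]
0.3 [[255, [0, -9, 18], 0]] [0.4324 0.1853 0.2002 1.7895]
0.2 [[255, [0, -4, 13], 0]] [0.4285 0.1844 0.1872 1.7895]
0.12 [[255, [0, -3, 10], 0]] [0.4256 0.1838 0.1772 1.7895]
```

Request:
carry_out(
  increments=[
    [255,[0,-18,2],0],
    [255,[0,-18,3],0],
    [255,[0,-18,2],0],
    [255,[0,-13,-5],0],
    [255,[0,-12,-6],0],
    [255,[0,-13,-3],0],
    [255,[1,-13,-2],0],
    [255,[0,0,0],0],
  ],
)

```text
time: 12.0
tool_pos: [0.5709, 0.2163, 0.2976]
ee_rot: [3.138, 0.0, 1.79]
wrist_force: [1.3, 0.2, 6.2]
width: 0.0005
finger_force: 2.4
```

Request:
carry_out(
  increments=[
    [255,[0,-14,0],0],
    [255,[0,-14,-1],0],
    [255,[0,-13,3],0],
    [255,[0,-13,2],0],
    [255,[0,-13,5],0],
    [255,[0,-12,5],0],
    [255,[0,0,0],0],
  ],
)

```text
time: 12.7
tool_pos: [0.4933, 0.1994, 0.2801]
ee_rot: [-3.139, -0.0, 1.79]
wrist_force: [0.4, -0.0, -0.7]
width: 0.0005
finger_force: 0.0
```

```bash
python3 - <<'E'
from plan import *
import cv2
o=robot.get_obs();print(tcp(),o["wrist_force"])
s=robot.snapshot("scene")
cv2.imwrite("pics/c4.png",cv2.resize(s[60:260,270:450],None,fx=3,fy=3,interpolation=3))
E
```

```text
[0.49331167 0.19936821 0.28012894 1.7904361 ] [ 0.39746201 -0.02308728 -0.72377324]
```

View pics/c4.png

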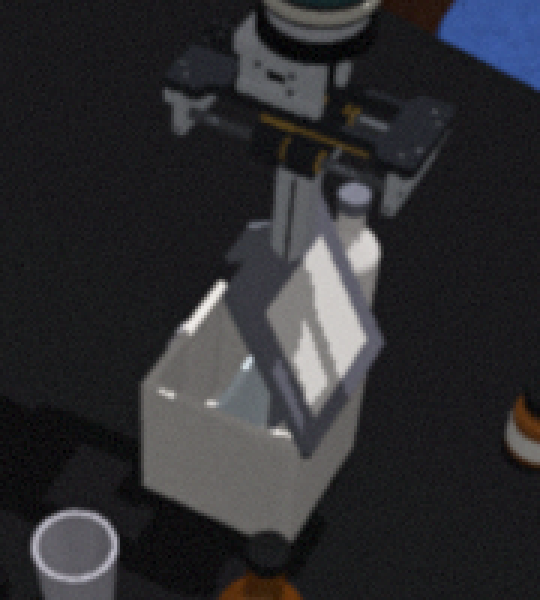

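The lid is following the fingers and is now at about 1 rad. The TCP is 11 mm higher than planned, so I replan the rest from here.

```bash
python3 - <<'E'
from plan import *
p=tcp();y=p[3]
for th in (.9,.75,.6,.45,.3,.2,.12):
    r=.138;x=.07-r*np.cos(th)+.012*np.sin(th)+.0125;z=.135+r*np.sin(th)+.012*np.cos(th)+.014
    print(th,end=' ');p=plan((*loc(READER,x),z,y),255,step=20,start=p)
E
```

```text
0.9 [[255, [0, -7, 8], 0], [255, [0, -7, 7], 0]] [0.4803 0.1964 0.2648 1.7903]
0.75 [[255, [0, -8, 7], 0], [255, [0, -8, 6], 0]] [0.4647 0.193  0.2518 1.7903]
0.6 [[255, [0, -7, 8], 0], [255, [0, -8, 7], 0]] [0.4501 0.1897 0.2368 1.7903]
0.45 [[255, [0, -6, 9], 0], [255, [0, -6, 8], 0]] [0.4384 0.1871 0.2198 1.7903]
0.3 [[255, [0, -4, 9], 0], [255, [0, -5, 10], 0]] [0.4296 0.1851 0.2008 1.7903]
0.2 [[255, [0, -5, 13], 0]] [0.4247 0.184  0.1878 1.7903]
0.12 [[255, [0, -2, 10], 0]] [0.4227 0.1836 0.1778 1.7903]
```

Request:
carry_out(
  increments=[
    [255,[0,-7,8],0],
    [255,[0,-7,7],0],
    [255,[0,-8,7],0],
    [255,[0,-8,6],0],
    [255,[0,-7,8],0],
    [255,[0,-8,7],0],
    [255,[0,0,0],0],
  ],
)

```text
time: 13.45
tool_pos: [0.4496, 0.1894, 0.2359]
ee_rot: [-3.138, 0.0, 1.79]
wrist_force: [0.6, -0.5, -0.1]
width: 0.0003
finger_force: 0.0
```

Request:
carry_out(
  increments=[
    [255,[0,-6,9],0],
    [255,[0,-6,8],0],
    [255,[0,-4,9],0],
    [255,[0,-5,10],0],
    [255,[0,-5,13],0],
    [255,[0,-2,10],0],
    [255,[0,0,0],0],
  ],
)

```text
time: 14.15
tool_pos: [0.4222, 0.1832, 0.1761]
ee_rot: [-3.137, 0.0, 1.79]
wrist_force: [0.3, -0.1, -0.2]
width: 0.0005
finger_force: 0.0
```

Request:
carry_out(
  increments=[
    [255,[0,-3,4],0],
    [255,[0,0,3],0],
    [255,[0,0,3],0],
    [255,[0,0,2],0],
    [255,[0,0,2],0],
    [255,[0,0,1],0],
    [255,[0,0,0],0],
  ],
)

```text
time: 14.85
tool_pos: [0.4208, 0.1831, 0.1642]
ee_rot: [3.141, -0.0, 1.79]
wrist_force: [-1.2, -0.3, 2.1]
width: 0.0004
finger_force: 0.9
```

Request:
carry_out(
  increments=[
    [255,[0,0,1],0],
    [255,[0,0,1],0],
    [255,[0,0,1],0],
    [255,[0,0,0],0],
  ],
)

```text
time: 15.25
tool_pos: [0.4211, 0.1831, 0.1616]
ee_rot: [3.14, -0.0, 1.79]
wrist_force: [-2.6, -0.4, 6.2]
width: 0.0006
finger_force: 3.2
```

Request:
carry_out(
  increments=[
    [255,[0,0,2],0],
    [255,[0,0,2],0],
    [255,[0,0,0],0],
  ],
)

```text
time: 15.55
tool_pos: [0.4212, 0.1831, 0.1614]
ee_rot: [3.138, -0.0, 1.79]
wrist_force: [-7.9, -1.8, 20.0]
width: 0.0006
finger_force: 10.2
```

Request:
carry_out(
  increments=[
    [255,[0,0,2],0],
    [255,[0,0,1],0],
    [255,[0,0,0],0],
  ],
)

```text
time: 15.85
tool_pos: [0.4212, 0.1831, 0.1612]
ee_rot: [3.137, -0.0, 1.79]
wrist_force: [-12.1, -5.0, 31.0]
width: 0.0006
finger_force: 15.5
```

The tip has stopped hard at 31 N at the flush height (0.161), so the lid is over the catch. I retract and look.

Request:
carry_out(
  increments=[
    [255,[0,0,-10],0],
    [255,[0,0,-30],0],
    [255,[0,0,-40],0],
    [255,[0,-40,-40],0],
    [255,[0,-45,0],0],
    [255,[0,-40,0],0],
    [255,[0,0,0],0],
    [255,[0,0,0],0],
  ],
)

```text
time: 16.65
tool_pos: [0.3034, 0.1569, 0.2688]
ee_rot: [3.14, -0.0, 1.79]
wrist_force: [0.2, -0.1, 0.7]
width: 0.0007
finger_force: 0.0
```

```bash
python3 - <<'E'
from fit import *
import cv2
P=(.4744,.1948,.212)
s=robot.snapshot("scene")
for th in(0,.09):
    for y in(.065,-.065):
        x=.07-.153*np.cos(th)+.012*np.sin(th);z=.135+.153*np.sin(th)+.012*np.cos(th)
        print(th,y,proj("scene",W(P,(x,y,z))), (proj("scene",W(P,(x,y,z)))-[270,110])*4)
cv2.imwrite("pics/c5.png",cv2.resize(s[110:260,270:450],None,fx=4,fy=4,interpolation=3))
print(robot.get_obs()["tool_pos"])
E
```

```text
0 0.065 [338.62295176 147.90775886] [274.49180702 151.63103546]
0 -0.065 [311.39606265 181.67539981] [165.58425062 286.70159925]
0.09 0.065 [339.37953402 144.14866164] [277.51813607 136.59464656]
0.09 -0.065 [311.90074063 178.067785  ] [167.60296252 272.27114002]
[0.30385364 0.15691929 0.26849834]
```

View pics/c5.png

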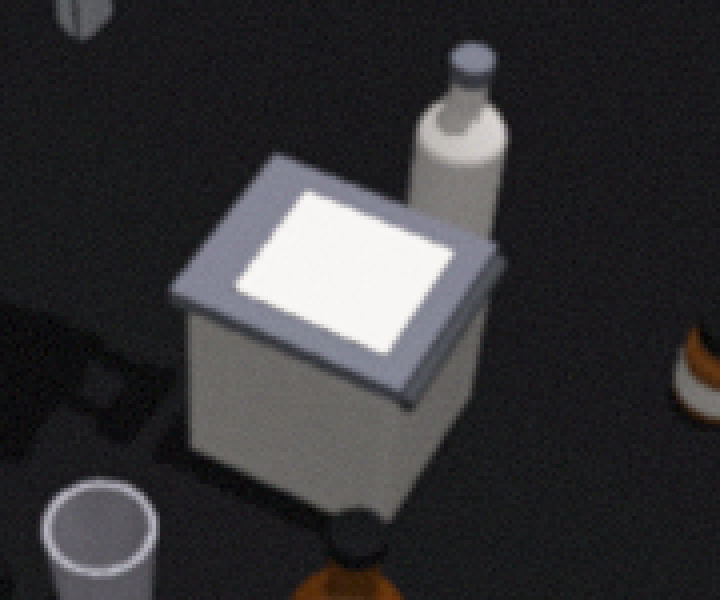

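The lid corners at (276,153) and (170,290) match the shut prediction (274,152)/(166,287), so it is flush. The arm is clear, so I hand in.

```bash
python3 -c "
from bench import robot
print(robot.close_job())"
```

```text
the job is handed in; nothing more can be done
None
```

The job is handed in at about 17 s on the robot's clock: the tall plate stands on the floor of the reader's slot, the lid is pressed shut and looks flush in the last picture, and I saw no neighbouring plate or container moved. The hand-in call returned no verdict.

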